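# Gauge the ingot moulds, bin them and stack the bins

## Robot

A 6-joint arm with a two-finger parallel gripper is mounted at the origin on the work surface. World frame = base frame: x ahead of the robot, y to its left, z up, the work surface at z = 0. Lengths are in m, angles in degrees, forces in N, time in s.
With the tool pointing down it reaches from about 0.25 to 0.775 m from the base axis. Payload 4 kg.
Tool frame: the origin (TCP) lies between the finger pads; the fingertips stand 8 mm ahead of it and the grasp point (between the pads) lies 11 mm behind it; z points along the fingers, y is the line along which they close (so a half turn about z gives the same grasp; the last joint's range is limited). The gripper opens to 85 mm and grips with 20 to 120 N. Pads are 22 mm wide; open, the fingers measure 114 mm over their backs; the gripper's body (76 mm by 85 mm) begins 54 mm behind the grasp point. The pads swing forward as they close: fully open they stand 13 mm farther back than shut.
Start: joints at [66.916, 4.996, 78.535, -0, 96.463, -5.907], TCP at [0.162, 0.525, 0.239] pointing down, gripper open.
Joint ranges: [-177.83, 177.83], [-43.37, 116.18], [15.69, 146.23], [-61.86, 241.86], [9.47, 152.12], [-147.06, 147.06]. Speed limits (degrees/s): [159.86, 159.86, 180, 180, 180, 180].

## Interface

Orientations are given as a 3x3 rotation matrix whose columns are the frame's x, y, z axes.
In Python, from station import get_state, read_camera, hand_in, regions_of gives the robot as it stands.
- The arm moves only by the shell command python3 -m creep 'ROWS'. ROWS is JSON, a list that holds one entry, the list of rows, each a list of 5 numbers: the gripper's target within -1 to 1 (shut at 1, half-way at 0, fully open at -1), then the shift along the tool's x, y, z in mm, then the turn about the tool's z in rad. A call has 1 to 12 rows; each row shifts and turns the commanded pose from where the row before left it, along the tool's axes as they then stand; what a row does not reach is not made up. A row lasts 1/10 s, in which the tool goes at most 50 mm and 8.59 degrees, less where a joint would pass 70% of its speed; a pose out of reach is approached as far as the arm can. A call with a gripper value outside its range is refused whole. The fingers move at their own pace and stop on an object; the grip force is fixed at half the most. Time passes only in rows, so rows that do not move let the fingers close. It gives the time, the measured TCP pose, the force, the opening and the grip force at its end, in the units of the state.
- get_state(): the state, without advancing time (a new reading comes with each control period).
- read_camera(name): name is "scene" or "side" or "wrist"; returns a dict with "img" (384x512x3 uint8, red, green, blue), "fx", "fy", "cx", "cy" (pixels), "rvec" (rotation vector, rad) and "tvec" (3), from world to camera coordinates, as OpenCV has them. Camera axes: x right, y down, z forward; pixel columns grow to the right and rows downward; lengths in m; the calibration is good to about 2 mm. A picture is of the moment at which its call begins. There is no depth.
- hand_in(): hands the job in; it is judged then, once.
Trained networks look in a picture, given as the dict that the camera call returned (one of the last four; its "shot" number tells which), for a name from the list of things; names that differ only in an ending like _2 or _b are one class to them, and where a whole thing is asked for, a point or a joint stands for the part that bears it (a point fixed in the world has none). Each returns a list of dicts, best first, with "conf" (0 to 1); they miss things now and then, are a little off and sometimes report something else, mostly with a low value. They report only what shows in the picture. A call takes as long as a camera call. They do not tell look-alikes from the thing itself.
- regions_of(name, picture): "region" (384x512 bool, what is visible of it) and "at" ([column, row] in pixels, amid what is visible of it).
The state is a dict: "time_s": time; "q": joint angles; "qd": joint speeds; "joint_efforts": joint torques, N m; "tcp_pos": TCP position; "tool_rot": TCP orientation; "contact_force": force on the tool from outside, world axes, zero at the start; "moment": the same for the moment, N m; "width": opening from 0.0 (shut) to 1.0 (fully open); "gripper_force": force on a finger pad.
Only numpy, scipy, OpenCV 4.12 (cv2) and the standard library are available. Lean on these libraries where they do the work, as an engineer would, in place of code of your own. Each camera call takes 0.05 s, during which the arm holds its last target. There are 200 camera calls.

## Task

The graphite ingot moulds on the white heat board are going to the casting room: take the blade gauge from the plier rack and prove each mould in turn, working along the row from the robot's left (+y) to its right, by putting the blade straight down the pouring slot until the gauge's shoulder sits fully home on the mould for a moment, then hang the gauge back on the rack's rods. Then stand all the moulds upright on the floor of the blue bin that is on the rubber mat, and last turn the other bin half a turn and set it on top, so that it stands level on the inside ledges clear of the moulds instead of nesting down onto them. Never tip a mould over, and leave the other tools on the bench where they are.

Things in the scene. Friction and masses are not known exactly. Their poses are not given: they have to be found in the camera images.
- mould1_center (a point): Graphite ingot mould, left-hand (most +y) place of the row (one of the three may be absent): dark grey block 36 (x) x 70 (y) x 70 high, 0.3 kg, loose on the white heat board. Point: its centre, half-way up; z up. In its top the pouring slot, 8 (x) by 42 (y), 58 deep, its long edges flared to 14 over the top 6 mm. Grasp across the 36 mm.
- mould2_center (a point): Graphite ingot mould, middle place of the row (one of the three may be absent): dark grey block 36 (x) x 70 (y) x 70 high, 0.3 kg, loose on the white heat board. Point: its centre, half-way up; z up. In its top the pouring slot, 8 (x) by 42 (y), 58 deep, its long edges flared to 14 over the top 6 mm. Grasp across the 36 mm.
- mould3_center (a point): Graphite ingot mould, right-hand (most -y) place of the row (one of the three may be absent): dark grey block 36 (x) x 70 (y) x 70 high, 0.3 kg, loose on the white heat board. Point: its centre, half-way up; z up. In its top the pouring slot, 8 (x) by 42 (y), 58 deep, its long edges flared to 14 over the top 6 mm. Grasp across the 36 mm.
- gauge_handle (a point): Blade gauge, hung upright in the plier rack, 0.16 kg. Point: centre of its wooden handle, 20 (x) x 36 (y) x 60 high (z up); grasp across the 20 mm. Below it a steel shoulder plate 34 (x) x 46 (y) x 8, underside 38 mm below this point; below that the blade, 5 (x) x 32 (y) x 50 long. Fully home: shoulder's underside on the mould's top.
- gauge_tip (a point): Middle of the lower end of the gauge's blade, 50 mm below the shoulder's underside; same axes as the handle.
- rack_rods (a point): Plier rack, fixed: two 8 mm rods along its y, 22 mm clear between, 188 long. Point: midway between the rods at the height of their tops (82 mm up), 20 mm towards +y from their middle. The gauge hangs with its blade between the rods, width along them, shoulder on both, within 45 mm of this point along y. Red pliers are fixed 82 mm from it towards -y, 131 mm high.
- bin_mat_center (a point): Blue stack-nest bin standing on the black rubber mat (3 mm): the one to fill. Loose, 0.26 kg, 254 (x) x 164 (y) x 95 high; point: its centre, 47.5 mm above its underside. Floor 4 mm thick, inside 230 (x) x 102 (y). Turned half a turn on the other bin it stands on the ledges, its underside 84 mm above the other's; base within the other's rim with 5 mm play. Facing the same way it sinks in.
- bin_mat_front (a point): Middle of that bin's front end, 118 mm from its centre along its -x, 30 mm up. The front is low, 58 mm high; back and long sides are 95. Inside ledges on the long sides at x -59..0 and 59..118 (tops 84 mm above the underside); outward columns with feet at x -118..-59 and 0..59.
- bin_mat_rim_l (a point): Place to pinch that bin's +y long side: upright rim band 8 mm thick (across y), from 55 to 95 mm above the underside. Point: mid-band, 78 mm up, 29.5 mm towards +x and 78 mm towards +y from the bin's axis; no ledge within 29 mm either way along the side.
- bin_mat_rim_r (a point): Place to pinch that bin's -y long side: upright rim band 8 mm thick (across y), from 55 to 95 mm above the underside. Point: mid-band, 78 mm up, 29.5 mm towards +x and 78 mm towards -y from the bin's axis; no ledge within 29 mm either way along the side.
- bin_free_center (a point): Blue stack-nest bin standing on the bare bench on the other side: the one to go on top. Loose, 0.26 kg, 254 (x) x 164 (y) x 95 high; point: its centre, 47.5 mm above its underside. Floor 4 mm thick, inside 230 (x) x 102 (y). Turned half a turn on the other bin it stands on the ledges, its underside 84 mm above the other's; base within the other's rim with 5 mm play. Facing the same way it sinks in.
- bin_free_front (a point): Middle of that bin's front end, 118 mm from its centre along its -x, 30 mm up. The front is low, 58 mm high; back and long sides are 95. Inside ledges on the long sides at x -59..0 and 59..118 (tops 84 mm above the underside); outward columns with feet at x -118..-59 and 0..59.
- bin_free_rim_l (a point): Place to pinch that bin's +y long side: upright rim band 8 mm thick (across y), from 55 to 95 mm above the underside. Point: mid-band, 78 mm up, 29.5 mm towards +x and 78 mm towards +y from the bin's axis; no ledge within 29 mm either way along the side.
- bin_free_rim_r (a point): Place to pinch that bin's -y long side: upright rim band 8 mm thick (across y), from 55 to 95 mm above the underside. Point: mid-band, 78 mm up, 29.5 mm towards +x and 78 mm towards -y from the bin's axis; no ledge within 29 mm either way along the side.
- bench_block: Bystander, not to be disturbed: square polished steel bench block, 64 x 64 x 20 mm. Origin under its middle.
- mallet: Bystander, not to be disturbed: wooden mallet, shaft 190 mm long. Origin under its middle.
- jar: Bystander, not to be disturbed: small jar with white lid, 66 diameter, 50 high, mm. Origin under its middle.
- caliper: Bystander, not to be disturbed: digital caliper, 200 mm long. Origin under its middle.
- mandrel: Bystander, not to be disturbed: tapered steel ring mandrel with wooden grip, 310 mm long. Origin under its middle.
- burr_block: Bystander, not to be disturbed: wooden block 80 x 110 mm stuck with burrs. Origin under its middle.
- tumbler: Bystander, not to be disturbed: steel cup, 68 diameter, 80 high, mm. Origin under its middle.
Things that resemble listed ones, but are neither listed nor needed, are in the scene too. What is shaped like the part that bears gauge_handle but purple is not meant.

How it is judged (in metres and radians):
On the way, in this order (a step that is already met when the one before it is completed fails the run):
1. the gauge blade stands in the left-hand mould's slot, shoulder home (within 4 mm) and upright (z of gauge_tip in the frame of mould1_center below -0.011 m and x of gauge_tip in the frame of mould1_center between -0.005 and 0.005 m and y of gauge_tip in the frame of mould1_center between -0.008 and 0.008 m and angle between the z axis of gauge_tip and the z axis of mould1_center, either way round below 0.1 rad), for 0.2 s.
2. the gauge blade stands in the middle mould's slot, shoulder home (within 4 mm) and upright (z of gauge_tip in the frame of mould2_center below -0.011 m and x of gauge_tip in the frame of mould2_center between -0.005 and 0.005 m and y of gauge_tip in the frame of mould2_center between -0.008 and 0.008 m and angle between the z axis of gauge_tip and the z axis of mould2_center, either way round below 0.1 rad), for 0.2 s.
3. the gauge blade stands in the right-hand mould's slot, shoulder home (within 4 mm) and upright (z of gauge_tip in the frame of mould3_center below -0.011 m and x of gauge_tip in the frame of mould3_center between -0.005 and 0.005 m and y of gauge_tip in the frame of mould3_center between -0.008 and 0.008 m and angle between the z axis of gauge_tip and the z axis of mould3_center, either way round below 0.1 rad), for 0.2 s.
4. all the moulds stand upright on the floor of the bin on the mat (x of mould1_center in the frame of bin_mat_center between -0.1 and 0.1 m and y of mould1_center in the frame of bin_mat_center between -0.045 and 0.045 m and z of mould1_center in the frame of bin_mat_center between -0.016 and -0.003 m and angle between each of mould1_center, mould2_center, mould3_center's own z axis and vertical below 0.12 rad and x of mould2_center in the frame of bin_mat_center between -0.1 and 0.1 m and y of mould2_center in the frame of bin_mat_center between -0.045 and 0.045 m and z of mould2_center in the frame of bin_mat_center between -0.016 and -0.003 m and x of mould3_center in the frame of bin_mat_center between -0.1 and 0.1 m and y of mould3_center in the frame of bin_mat_center between -0.045 and 0.045 m and z of mould3_center in the frame of bin_mat_center between -0.016 and -0.003 m), for 0.3 s.
At the end, for the whole second after the job is handed in: every mould stands upright (within 7 degrees) on the floor of the mat's bin; the other bin stands on that bin's ledges, half a turn round, level with it (within 2 degrees), seated within 5 mm of height; the gauge hangs upright on the rack's two rods; all is released and at rest (all of step 4 and x of gauge_handle in the frame of rack_rods between -0.012 and 0.012 m and y of gauge_handle in the frame of rack_rods between -0.065 and 0.065 m and z of gauge_handle in the frame of rack_rods between 0.032 and 0.044 m and angle between gauge_handle's own z axis and vertical below 0.12 rad and x of bin_free_center in the frame of bin_mat_center between -0.014 and 0.014 m and y of bin_free_center in the frame of bin_mat_center between -0.012 and 0.012 m and z of bin_free_center in the frame of bin_mat_center between 0.079 and 0.09 m and x of bin_free_front in the frame of bin_mat_center above 0.09 m and angle between the z axis of bin_free_center and the z axis of bin_mat_center, either way round below 0.04 rad and angle between bin_mat_center's own z axis and vertical below 0.08 rad); the robot touches nothing.
It fails at once if a mould is tipped over (beyond 35 degrees) (angle between any of mould1_center, mould2_center, mould3_center's own z axis and vertical above 0.6 rad).
It fails at once if a bystanding tool is moved more than 5 cm (distance of any of bench_block, mallet, jar, caliper, mandrel, burr_block, tumbler from where it was at the start of the episode above 0.05 m).
Of mould1, mould2, mould3 only 2 to 3 are there at a start; the rules pass over those that are not, and their reading is None.
At some moment in a run one of bin_mat, bin_free may be knocked a few centimetres aside while the robot is not near it.
It also fails if it takes over 210 s, if anything falls off the work surface, if the arm or the gripper's body presses on something with over 40 N, if the wrist force passes 120 N, or if a joint passes its speed limit or range.

## Working session

There is one attempt and no reset: what is moved stays moved. The work goes in short steps, Python scripts to look and compute and a shell command to move; the robot and the scene stay as the last step left them, time stands still between calls to the robot, and variables do not carry over. Pictures are saved under pics/ and viewed, at most 14 in all, crops included, and the job is handed in when it is done.

```bash
ls; mkdir -p pics
cat > h.py <<'E'
import numpy as np, cv2
from station import get_state, read_camera, hand_in, regions_of
def save(c,n,crop=None,s=1):
    im=c["img"][:,:,::-1]
    if crop: im=im[crop[1]:crop[3],crop[0]:crop[2]]
    if s!=1: im=cv2.resize(im,None,fx=s,fy=s,interpolation=cv2.INTER_CUBIC)
    cv2.imwrite("pics/"+n,im)
def cam(c):
    R=cv2.Rodrigues(np.array(c["rvec"],float))[0]; t=np.array(c["tvec"],float).ravel()
    return R,t
def px2w(c,uv,z):
    R,t=cam(c); d=R.T@np.array([(uv[0]-c["cx"])/c["fx"],(uv[1]-c["cy"])/c["fy"],1]); o=-R.T@t
    return o+d*(z-o[2])/d[2]
def w2px(c,p):
    R,t=cam(c); q=R@np.array(p,float)+t
    return np.array([c["fx"]*q[0]/q[2]+c["cx"],c["fy"]*q[1]/q[2]+c["cy"]])
E
python3 - <<'E'
from h import *
s=get_state(); print(s)
A=read_camera("scene");B=read_camera("side");C=read_camera("wrist")
save(A,"a.png",s=1.5);save(B,"b.png",s=1.5);save(C,"c.png")
for n,c in (("scene",A),("side",B),("wrist",C)):
    R,t=cam(c);print(n,-R.T@t,R[2],c["fx"],c["shot"])
E
```

```text
pics
{'time_s': 0.0, 'q': array([ 6.69135317e+01,  5.04142606e+00,  7.86232312e+01,  9.20350585e-04,
        9.64634011e+01, -5.90741125e+00]), 'qd': array([ 0.02572766, -0.01784184, -0.14385619, -0.04178098, -0.04720489,
       -0.01227632]), 'joint_efforts': array([ 2.50876228e-04, -3.51871634e+01, -3.13270891e+01, -2.18032906e-04,
        1.06865694e-02,  1.53393852e-06]), 'tcp_pos': array([0.16226407, 0.52502839, 0.2381304 ]), 'tool_rot': array([[-9.55386806e-01,  2.95356153e-01, -8.91085278e-04],
       [ 2.95357394e-01,  9.55384639e-01, -2.04978364e-03],
       [ 2.45912978e-04, -2.22152487e-03, -9.99997502e-01]]), 'contact_force': array([-0.30721088,  0.11382705,  0.94722248]), 'moment': array([-0.02395856, -0.03607423, -0.03615717]), 'gripper_force': 0.0, 'width': 0.9995523740030964}
scene [1.46850949 0.20951625 1.46460882] [-0.57868782 -0.11620058 -0.80722849] 448.65705138920123 1
side [-0.43515559 -0.89402875  1.13728865] [ 0.56488113  0.54218118 -0.62205215] 460.2497452234635 2
wrist [0.0862373  0.54945503 0.37347522] [ 0.29352102 -0.09219177 -0.95149676] 287.1472265187959 3
```

View pics/a.png

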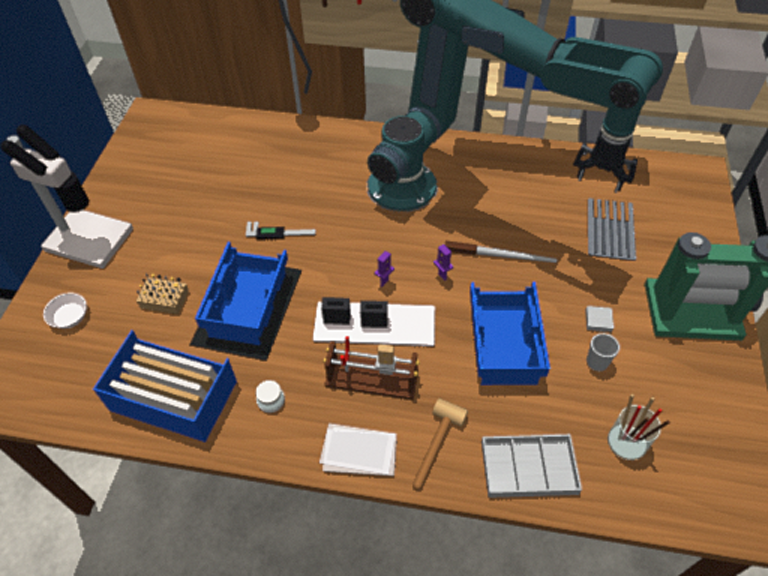

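View pics/b.png

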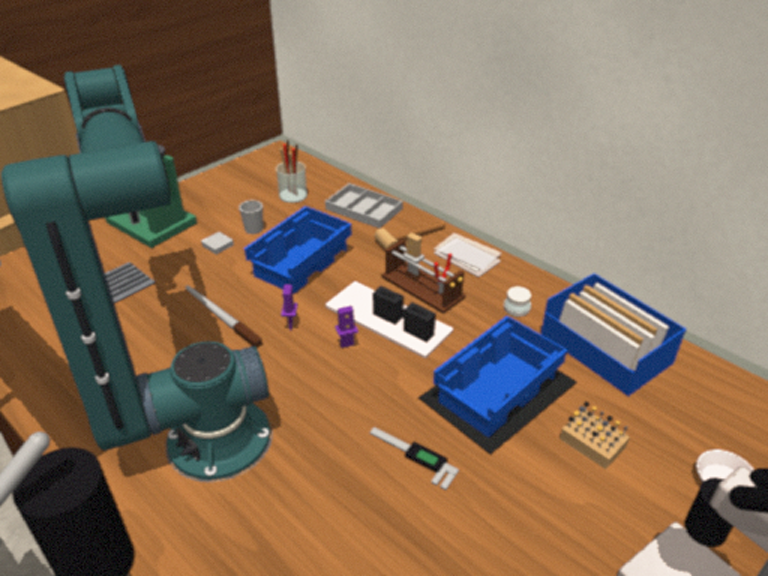

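Run:
```python
from h import *
A=read_camera("scene");B=read_camera("side")
for n in ["mould1_center","gauge_handle","rack_rods","bin_mat_center","bin_mat_front","bin_mat_rim_l","jar","tumbler","mandrel","caliper","mallet","burr_block","bench_block"]:
    for k,c in (("scene",A),("side",B)):
        try: r=regions_of(n,c)
        except Exception as e: print(n,e);continue
        for d in r:
            u,v=d["at"]; print(n,k,round(d["conf"],2),np.round(d["at"],0),int(d["region"].sum()),np.round(px2w(c,d["at"],0.03),3))
```

```text
mould1_center scene 0.56 [342. 224.] 2933 [0.518 0.364 0.03 ]
mould1_center scene 0.55 [160. 199.] 2714 [ 0.518 -0.352  0.03 ]
mould1_center scene 0.42 [398. 213.] 276 [0.432 0.57  0.03 ]
gauge_handle scene 0.71 [295. 173.] 177 [0.3   0.158 0.03 ]
gauge_handle scene 0.68 [257. 242.] 212 [0.646 0.061 0.03 ]
gauge_handle scene 0.47 [254. 177.] 145 [ 0.349 -0.003  0.03 ]
gauge_handle side 0.83 [230. 215.] 274 [0.407 0.047 0.03 ]
gauge_handle side 0.68 [194. 200.] 131 [0.371 0.207 0.03 ]
gauge_handle side 0.55 [276. 167.] 208 [0.749 0.132 0.03 ]
rack_rods scene 0.67 [245. 248.] 1540 [0.677 0.019 0.03 ]
rack_rods scene 0.38 [158. 196.] 2657 [ 0.501 -0.365  0.03 ]
rack_rods side 0.89 [286. 189.] 1459 [0.668 0.002 0.03 ]
rack_rods side 0.28 [142. 162.] 186 [0.385 0.565 0.03 ]
bin_mat_center scene 0.88 [158. 193.] 2626 [ 0.49  -0.368  0.03 ]
bin_mat_center side 0.81 [330. 250.] 4112 [ 0.517 -0.321  0.03 ]
bin_mat_center side 0.74 [283. 215.] 445 [ 0.543 -0.09   0.03 ]
bin_mat_front scene 0.96 [161. 198.] 2729 [ 0.513 -0.349  0.03 ]
bin_mat_front side 0.75 [329. 248.] 3993 [ 0.526 -0.312  0.0
[... 890 characters left out ...]
let scene 0.56 [244. 250.] 1576 [0.685 0.017 0.03 ]
mallet scene 0.44 [160. 200.] 2743 [ 0.519 -0.349  0.03 ]
mallet side 0.55 [264. 157.] 335 [0.769 0.214 0.03 ]
burr_block scene 0.64 [110. 197.] 680 [ 0.541 -0.551  0.03 ]
burr_block scene 0.26 [396. 213.] 275 [0.432 0.564 0.03 ]
burr_block side 0.71 [397. 291.] 1150 [ 0.519 -0.572  0.03 ]
burr_block side 0.49 [196. 167.] 2492 [0.517 0.368 0.03 ]
bench_block scene 0.83 [398. 213.] 290 [0.431 0.57  0.03 ]
bench_block scene 0.54 [225. 206.] 346 [ 0.507 -0.089  0.03 ]
bench_block scene 0.15 [160. 201.] 2722 [ 0.524 -0.349  0.03 ]
bench_block side 0.72 [144. 162.] 187 [0.39  0.552 0.03 ]
bench_block side 0.56 [277. 168.] 215 [0.749 0.122 0.03 ]
```

The scene view shows only two moulds on the white board, at about (336,310) and (374,313) in the enlarged picture. The free place is at the +y end, so mould1 is absent. The gauge is in the rack at (386,355) with the red pliers at -y (347,350). The purple copies stand in front of the board and are not wanted. The mat bin is on the right (-y) and the free bin on the left. I'll move the wrist camera over the row.

```bash
python3 -m creep '[[[-1,0,0,-40,0.15],[-1,0,0,-40,0.15],[-1,0,0,-32,0.15],[-1,0,0,0,0.15],[-1,0,0,0,0.15],[-1,0,0,0,0.15],[-1,0,0,0,0.15],[-1,0,0,0,0.15],[-1,0,0,0,0.07]]]'
python3 -m creep '[[[-1,-38,24,0,0],[-1,-38,24,0,0],[-1,-38,24,0,0],[-1,-38,24,0,0],[-1,-38,24,0,0],[-1,-38,24,0,0],[-1,-38,24,0,0]]]'
python3 -m creep '[[[-1,-38,24,0,0],[-1,-38,24,0,0],[-1,-38,24,0,0],[-1,-38,24,0,0],[-1,-38,24,0,0],[-1,-38,24,0,0],[-1,-30,24,0,0],[-1,0,0,0,0],[-1,0,0,0,0],[-1,0,0,0,0]]]'
python3 - <<'E'
from h import *
C=read_camera("wrist"); save(C,"d.png",s=1.5)
s=get_state();print(s["tcp_pos"],s["tool_rot"])
for n in ["mould1_center","gauge_handle","rack_rods"]:
    for d in regions_of(n,C): print(n,d["conf"],d["at"],d["region"].sum())
E
```

```text
time_s: 2.45
tcp_pos: [0.1624, 0.5255, 0.3513]
tool_rot: [[0.003, 1.0, 0.0], [1.0, -0.003, 0.0], [0.0, 0.0, -1.0]]
contact_force: [-0.2, 0.3, 0.4]
width: 1.0
gripper_force: 0.0
time_s: 3.15
tcp_pos: [0.3312, 0.258, 0.3516]
tool_rot: [[-0.001, 1.0, 0.001], [1.0, 0.001, 0.001], [0.001, 0.001, -1.0]]
contact_force: [0.9, 0.7, 0.4]
width: 0.998
gripper_force: 0.0
time_s: 4.15
tcp_pos: [0.4986, 0.0026, 0.3516]
tool_rot: [[-0.002, 1.0, 0.0], [1.0, 0.002, 0.001], [0.001, 0.0, -1.0]]
contact_force: [1.2, 0.4, 0.1]
width: 1.0
gripper_force: 0.0
[0.49844741 0.00281223 0.35184406] [[-2.52686544e-03  9.99996524e-01  7.53423273e-04]
 [ 9.99996757e-01  2.52662479e-03  3.20193476e-04]
 [ 3.18288745e-04  7.54229916e-04 -9.99999665e-01]]
gauge_handle 0.93 [121.7, 28.6] 1736
gauge_handle 0.7 [171.7, 146.4] 1049
gauge_handle 0.67 [389.1, 110.6] 1491
rack_rods 0.63 [362.1, 135.2] 8882
```

View pics/d.png

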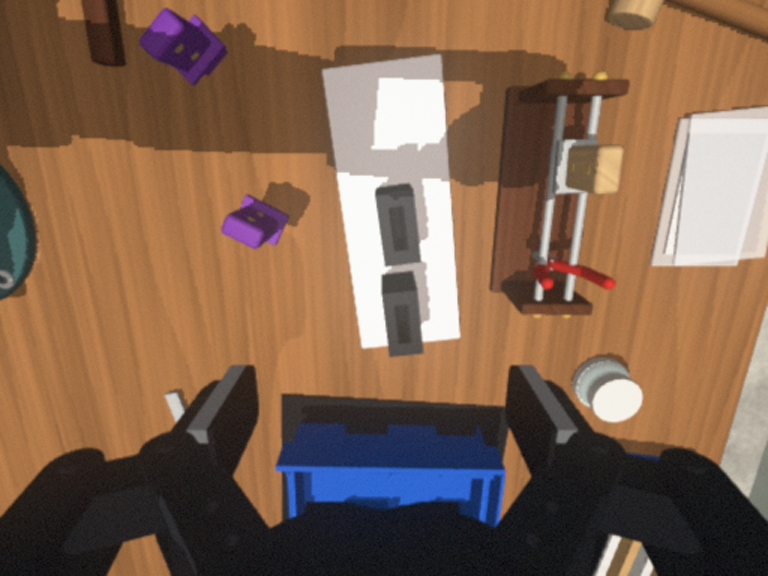

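The wrist picture shows two moulds, with slots near (265,152) and (269,213) px. The rack is yawed a few degrees, the gauge handle top is near (405,112), and the pliers are near (380,180). I'll take a closer crop for corners.

Run:
```python
from h import *
C=read_camera("wrist"); save(C,"e.png",(230,35,430,240),2.9)
np.save("C.npy",C,allow_pickle=True)
```

```text
(no output)
```

View pics/e.png

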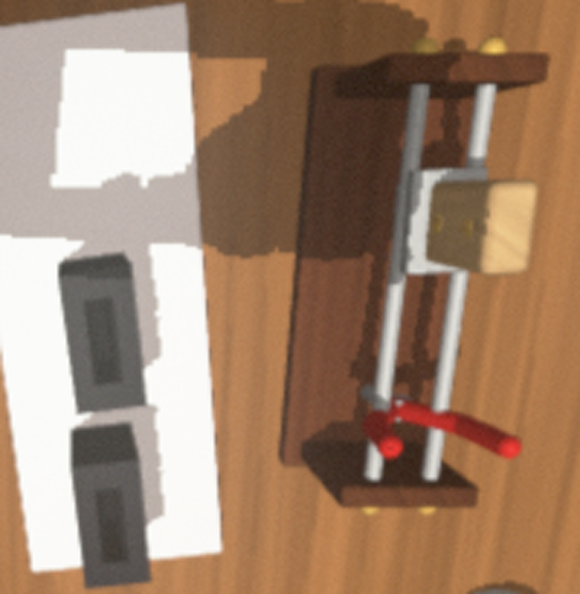

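```bash
cat > m1.py <<'E'
from h import *
C=np.load("C.npy",allow_pickle=True).item()
f=lambda p:(230+p[0]/2.9,35+p[1]/2.9)
def q(n,ps,z):
    P=np.array([px2w(C,f(p),z)[:2] for p in ps]); 
    e=np.roll(P,-1,0)-P; c=P.mean(0)
    ax=(P[0]+P[1]-P[2]-P[3]); print(n,z,np.round(c,4),"edges",np.round(np.linalg.norm(e,axis=1)*1e3,1),"yaw",round(np.degrees(np.arctan2(ax[1],ax[0]))-90,1))
for z in (.075,.08):
    q("A top",[(62,275),(130,272),(145,405),(79,412)],z)
    q("A slot",[(85,298),(113,297),(122,383),(93,385)],z)
    q("B top",[(73,465),(136,460),(151,580),(85,587)],z)
    q("B slot",[(95,490),(122,489),(130,557),(103,559)],z)
q("handle",[(487,180),(535,183),(527,273),(482,272)],.15)
q("rods",[(419,85),(485,85),(432,478),(374,478)],.082)
q("shoulder",[(410,172),(470,170),(462,268),(403,272)],.09)
q("board",[(0,27),(185,3),(221,550),(32,571)],.008)
E
python3 m1.py
```

```text
A top 0.075 [0.515  0.0051] edges [33.1 67.5 34.  69.7] yaw 7.6
A slot 0.075 [0.5145 0.0058] edges [13.8 43.6 14.7 44.1] yaw 6.5
B top 0.075 [ 0.5204 -0.0932] edges [33.  70.1 36.4 71.2] yaw 6.9
B slot 0.075 [ 0.5211 -0.093 ] edges [14.3 39.8 14.7 40.3] yaw 7.2
A top 0.08 [0.5148 0.0061] edges [32.7 66.7 33.5 68.8] yaw 7.6
A slot 0.08 [0.5143 0.0067] edges [13.6 43.1 14.6 43.5] yaw 6.5
B top 0.08 [ 0.5202 -0.091 ] edges [32.6 69.3 36.  70.4] yaw 6.9
B slot 0.08 [ 0.5208 -0.0909] edges [14.1 39.3 14.5 39.8] yaw 7.2
handle 0.15 [0.6693 0.0653] edges [18.7 34.3 18.  35. ] yaw 5.2
rods 0.082 [0.6696 0.03  ] edges [ 29.6 187.2  30.  187.2] yaw 0.5
shoulder 0.09 [0.6664 0.0649] edges [27.1 43.6 27.5 44.6] yaw 3.5
board 0.008 [0.5214 0.0086] edges [ 96.3 310.6 120.1 312.1] yaw 4.6
```

Sizes agree with those given (mould top 34x69, rods 187 long, handle 18x35). I'll go above the gauge and look from near.

```bash
python3 -m creep '[[[-1,12,34,0,0],[-1,12,34,0,0],[-1,12,34,0,0],[-1,13,34,0,0],[-1,13,34,0,0],[-1,0,0,40,-0.04],[-1,0,0,40,0],[-1,0,0,30,0],[-1,0,0,0,0],[-1,0,0,0,0],[-1,0,0,0,0]]]'
python3 - <<'E'
from h import *
C=read_camera("wrist"); save(C,"f.png",(150,20,450,384),1.6)
np.save("C.npy",C,allow_pickle=True)
print(w2px(C,[.669,.065,.15]),get_state()["tcp_pos"])
E
```

```text
time_s: 5.5
tcp_pos: [0.6699, 0.0642, 0.245]
tool_rot: [[-0.041, 0.999, 0.006], [0.999, 0.041, 0.0], [-0.0, 0.006, -1.0]]
contact_force: [0.3, 0.0, 0.6]
width: 1.005
gripper_force: 0.0
[253.33585395 194.9015912 ] [0.66998417 0.06414834 0.24532886]
```

View pics/f.png

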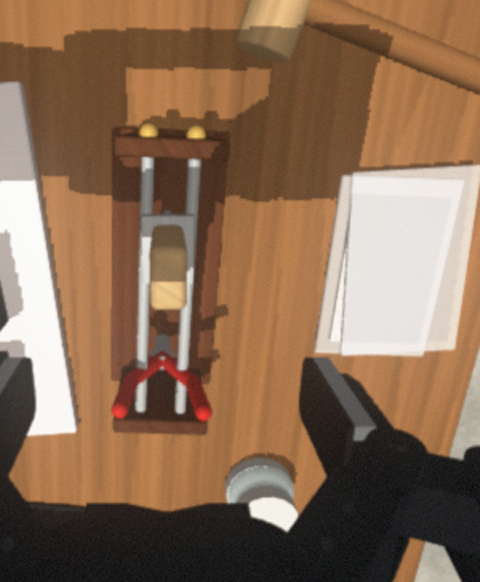

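Run:
```python
from h import *
C=np.load("C.npy",allow_pickle=True).item()
g=lambda p:np.round((np.array(w2px(C,p))-[150,20])*1.6)
for z in (.15,.09):
  print(z,[g([.669+dx,.065+dy,z]) for dx,dy in ((-.01,.018),(.01,.018),(.01,-.018),(-.01,-.018))])
iv=lambda p:px2w(C,(150+p[0]/1.6,20+p[1]/1.6),p[2])
print("rod ends",iv((148,157,.082)),iv((194,157,.082)),iv((141,412,.082)),iv((181,412,.082)))
print("shoulder top corners",iv((143,214,.09)),iv((193,214,.09)))
print("handle low edge",iv((152,308,.15)),iv((187,308,.15)),"mid",iv((152,253,.15)),iv((187,253,.15)), iv((152,228,.15)), iv((170,228,.09)))
```

```text
0.15 [array([147., 246.]), array([186., 248.]), array([182., 312.]), array([146., 311.])]
0.09 [array([151., 222.]), array([182., 224.]), array([179., 277.]), array([149., 276.])]
rod ends [0.65580577 0.12311692 0.082     ] [0.68482032 0.12433099 0.082     ] [ 0.65606186 -0.06472428  0.082     ] [ 0.68631904 -0.06355973  0.082     ]
shoulder top corners [0.65391814 0.08819899 0.09      ] [0.68579286 0.08951204 0.09      ]
handle low edge [0.66246067 0.04863654 0.15      ] [0.68136458 0.04939281 0.15      ] mid [0.66146659 0.07945648 0.15      ] [0.67964685 0.08019678 0.15      ] [0.66103945 0.0926996  0.15      ] [0.6715293  0.07980817 0.09      ]
```

```bash
python3 -m creep '[[[-1,2,1,35,0],[-1,0,0,35,0],[-1,0,0,35,0],[-1,0,0,26,0],[-1,0,0,0,0],[-1,0,0,0,0],[1,0,0,0,0],[1,0,0,0,0],[1,0,0,0,0],[1,0,0,0,0],[1,0,0,0,0],[1,0,0,0,0]]]'
python3 -m creep '[[[1,0,0,0,0],[1,0,0,0,0],[1,0,0,0,0],[1,0,0,0,0],[1,0,0,0,0]]]'
```

```text
time_s: 6.75
tcp_pos: [0.67, 0.066, 0.1111]
tool_rot: [[-0.041, 0.999, 0.001], [0.999, 0.041, 0.0], [0.0, 0.001, -1.0]]
contact_force: [-0.9, -0.4, 1.8]
width: 0.229
gripper_force: 58.8
time_s: 7.25
tcp_pos: [0.67, 0.066, 0.111]
tool_rot: [[-0.041, 0.999, 0.001], [0.999, 0.041, 0.0], [0.0, 0.001, -1.0]]
contact_force: [-1.2, -0.7, 6.1]
width: 0.223
gripper_force: 59.4
```

```bash
python3 -m creep '[[[1,0,0,-20,0],[1,0,0,-30,0],[1,0,0,-30,0],[1,0,0,-30,0],[1,0,0,0,0]]]'
python3 -m creep '[[[1,-10,-30,0,-0.02],[1,-10,-32,0,-0.02],[1,-11,-32,0,-0.02],[1,-11,-32,0,-0.02],[1,-11,-32,0,0],[1,0,0,20,0],[1,0,0,20,0],[1,0,0,12,0],[1,0,0,0,0],[1,0,0,0,0]]]'
python3 - <<'E'
from h import *
C=read_camera("wrist"); save(C,"g.png",(180,100,380,330),2.6)
np.save("C.npy",C,allow_pickle=True)
s=get_state();print(s["tcp_pos"],s["tool_rot"],s["contact_force"],s["width"])
E
```

```text
time_s: 7.75
tcp_pos: [0.6718, 0.0661, 0.2251]
tool_rot: [[-0.041, 0.999, 0.009], [0.999, 0.041, 0.0], [-0.0, 0.009, -1.0]]
contact_force: [0.7, -0.1, -1.2]
width: 0.226
gripper_force: 59.0
time_s: 8.75
tcp_pos: [0.5166, 0.0005, 0.1675]
tool_rot: [[-0.121, 0.993, -0.002], [0.993, 0.121, 0.0], [0.0, -0.002, -1.0]]
contact_force: [0.2, 0.6, -1.2]
width: 0.224
gripper_force: 59.4
[5.17179427e-01 4.31034843e-04 1.68454759e-01] [[-1.20920726e-01  9.92662098e-01  3.70405767e-04]
 [ 9.92662167e-01  1.20920719e-01  4.17235286e-05]
 [-3.37236604e-06  3.72733030e-04 -9.99999931e-01]] [-0.37074921 -1.24204521 -0.15721399] 0.22484671593751465
```

View pics/g.png

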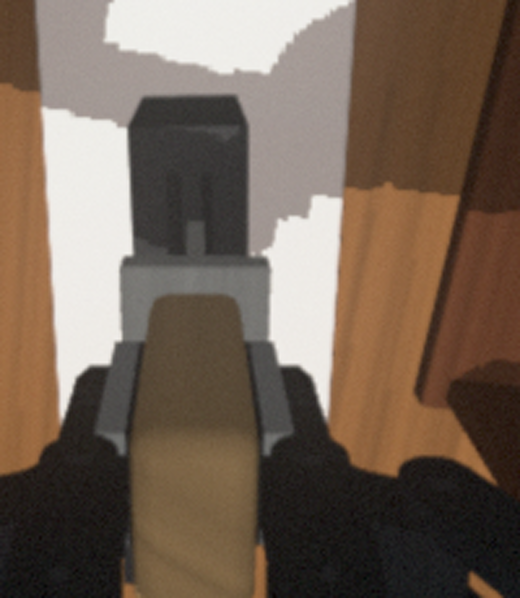

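Run:
```python
from h import *
C=np.load("C.npy",allow_pickle=True).item(); s=get_state()
iv=lambda x,y,z:px2w(C,(180+x/2.6,100+y/2.6),z)
R=s["tool_rot"];T=s["tcp_pos"]
for z in (.075,.08):
  print("mould +y edge",[R.T@(iv(*p,z)-T)*1e3 for p in ((129,128),(247,126))])
  print("slot +y end",[R.T@(iv(*p,z)-T)*1e3 for p in ((168,171),(210,169))])
print("blade tip +y", [R.T@(iv(*p,T[2]-.079)-T)*1e3 for p in ((187,257),(206,257),(196,222))])
print("shoulder +y edge top", [R.T@(iv(*p,T[2]-.021)-T)*1e3 for p in ((122,264),(270,264))])
```

```text
mould +y edge [array([ 40.34890149, -20.93137748,  93.44682725]), array([41.00643517, 15.23071238, 93.46030384])]
slot +y end [array([26.87281447, -9.10061522, 93.45128241]), array([27.52761469,  4.00395376, 93.45616471])]
mould +y edge [array([ 41.21893184, -20.48954453,  88.44698865]), array([41.86202906, 14.87858993, 88.46016936])]
slot +y end [array([28.03871854, -8.91853213, 88.451346  ]), array([28.67914232,  3.89831998, 88.4561211 ])]
blade tip +y [array([ 3.55938766, -3.06447959, 78.99885125]), array([ 3.56801003,  2.69822363, 79.00099917]), array([14.66435579, -0.35727362, 78.99982287])]
shoulder +y edge top [array([ 22.67237541, -16.85389847,  20.99364299]), array([22.72206102, 15.92779106, 21.00586165])]
```

```bash
python3 -m creep '[[[1,6.5,-2.3,0,0],[1,0,0,0,0],[1,0,0,8,0],[1,0,0,8,0],[1,0,0,8,0],[1,0,0,8,0],[1,0,0,8,0],[1,0,0,8,0],[1,0,0,0,0],[1,0,0,0,0]]]'
python3 -m creep '[[[1,0,0,3,0],[1,0,0,3,0],[1,0,0,0,0],[1,0,0,0,0]]]'
```

```text
time_s: 9.8
tcp_pos: [0.5136, 0.0065, 0.1201]
tool_rot: [[-0.121, 0.993, -0.0], [0.993, 0.121, 0.0], [0.0, -0.0, -1.0]]
contact_force: [-0.3, -0.2, -1.1]
width: 0.226
gripper_force: 59.6
time_s: 10.2
tcp_pos: [0.5137, 0.0066, 0.1143]
tool_rot: [[-0.121, 0.993, -0.0], [0.993, 0.121, 0.0], [0.0, 0.0, -1.0]]
contact_force: [0.5, -0.6, -1.3]
width: 0.228
gripper_force: 59.6
```

Entered freely; continue down to contact.

```bash
python3 -m creep '[[[1,0,0,2,0],[1,0,0,2,0],[1,0,0,0,0],[1,0,0,0,0]]]'; python3 -m creep '[[[1,0,0,1.5,0],[1,0,0,1.5,0],[1,0,0,0,0],[1,0,0,0,0]]]'
```

```text
time_s: 10.6
tcp_pos: [0.514, 0.0065, 0.1111]
tool_rot: [[-0.121, 0.993, 0.001], [0.993, 0.121, -0.0], [-0.0, 0.001, -1.0]]
contact_force: [-1.4, 0.5, 3.6]
width: 0.227
gripper_force: 60.3
time_s: 11.0
tcp_pos: [0.5141, 0.0065, 0.111]
tool_rot: [[-0.121, 0.993, 0.002], [0.993, 0.121, -0.0], [-0.001, 0.002, -1.0]]
contact_force: [-6.5, 1.0, 15.7]
width: 0.23
gripper_force: 61.8
```

```bash
python3 -m creep '[[[1,0,0,0,0],[1,0,0,0,0],[1,0,0,-3,0],[1,0,0,-15,0],[1,0,0,-20,0],[1,0,0,-25,0],[1,0,0,0,0],[1,-32,-2,0,0],[1,-32,-2,0,0],[1,-33,-2,0,0],[1,0,0,0,0],[1,0,0,0,0]]]'
python3 - <<'E'
from h import *
C=read_camera("wrist"); save(C,"i.png",(180,100,380,330),2.6)
np.save("C.npy",C,allow_pickle=True)
s=get_state();print(s["tcp_pos"],s["contact_force"],s["width"])
E
```

```text
time_s: 12.2
tcp_pos: [0.5187, -0.0907, 0.1683]
tool_rot: [[-0.119, 0.993, -0.003], [0.993, 0.119, 0.002], [0.002, -0.003, -1.0]]
contact_force: [1.3, 0.5, -1.9]
width: 0.226
gripper_force: 59.7
[ 0.51883492 -0.09000277  0.16863012] [ 0.14101753  0.55921907 -2.46998547] 0.2271475914085381
```

View pics/i.png

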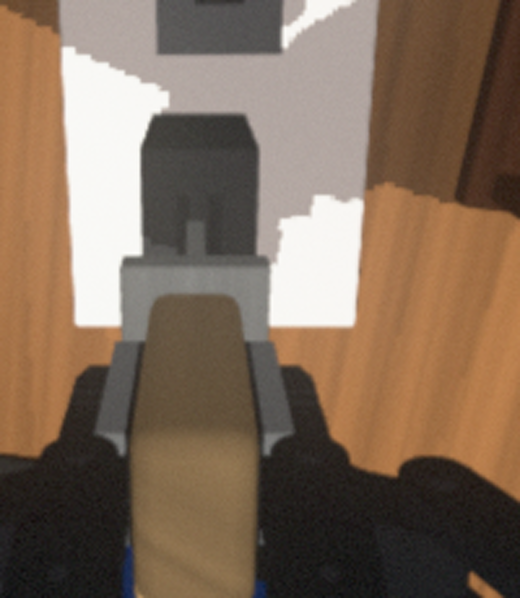

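```bash
python3 -m creep '[[[1,-0.5,1.2,0,0],[1,0,0,0,0],[1,0,0,8,0],[1,0,0,8,0],[1,0,0,8,0],[1,0,0,8,0],[1,0,0,8,0],[1,0,0,8,0],[1,0,0,0,0],[1,0,0,0,0]]]'
python3 -m creep '[[[1,0,0,3,0],[1,0,0,3,0],[1,0,0,2,0],[1,0,0,0,0],[1,0,0,0,0]]]'
```

```text
time_s: 13.25
tcp_pos: [0.5206, -0.0908, 0.1221]
tool_rot: [[-0.121, 0.993, -0.0], [0.993, 0.121, 0.0], [0.0, -0.0, -1.0]]
contact_force: [-0.4, 0.2, -1.2]
width: 0.228
gripper_force: 59.6
time_s: 13.75
tcp_pos: [0.5207, -0.0908, 0.1143]
tool_rot: [[-0.121, 0.993, 0.0], [0.993, 0.121, 0.0], [0.0, 0.0, -1.0]]
contact_force: [-0.1, 0.3, -2.1]
width: 0.227
gripper_force: 59.5
```

```bash
python3 -m creep '[[[1,0,0,2,0],[1,0,0,2,0],[1,0,0,0.5,0],[1,0,0,0,0],[1,0,0,0,0],[1,0,0,0,0],[1,0,0,0,0]]]'
```

```text
time_s: 14.45
tcp_pos: [0.5209, -0.0909, 0.1111]
tool_rot: [[-0.121, 0.993, 0.001], [0.993, 0.121, -0.0], [-0.0, 0.001, -1.0]]
contact_force: [-1.8, 0.2, 5.2]
width: 0.226
gripper_force: 60.5
```

```bash
python3 -m creep '[[[1,0,0,-5,0],[1,0,0,-25,0],[1,0,0,-30,0],[1,0,0,-30,0],[1,0,0,-28,0],[1,27,33,0,0],[1,27,33,0,0],[1,28,34,0,0],[1,28,34,0,0],[1,28,34,0,0],[1,0,0,0,0.1],[1,0,0,0,0]]]'
python3 -m creep '[[[1,0,0,25,0],[1,0,0,15,0],[1,0,0,0,0],[1,0,0,0,0]]]'
python3 - <<'E'
from h import *
C=read_camera("wrist"); save(C,"j.png",(160,60,400,360),1.9)
s=get_state();print(s["tcp_pos"],s["contact_force"],s["width"])
E
```

```text
time_s: 15.65
tcp_pos: [0.6712, 0.0676, 0.2255]
tool_rot: [[-0.023, 1.0, -0.003], [1.0, 0.023, -0.0], [-0.0, -0.003, -1.0]]
contact_force: [-0.5, 0.3, -1.3]
width: 0.227
gripper_force: 59.9
time_s: 16.05
tcp_pos: [0.6703, 0.0658, 0.1875]
tool_rot: [[-0.021, 1.0, -0.001], [1.0, 0.021, 0.0], [0.0, -0.001, -1.0]]
contact_force: [0.8, 0.2, -1.0]
width: 0.227
gripper_force: 59.7
[0.67084204 0.06594896 0.1886444 ] [ 0.70331129  0.25525683 -1.63021526] 0.22716661616904954
```

View pics/j.png

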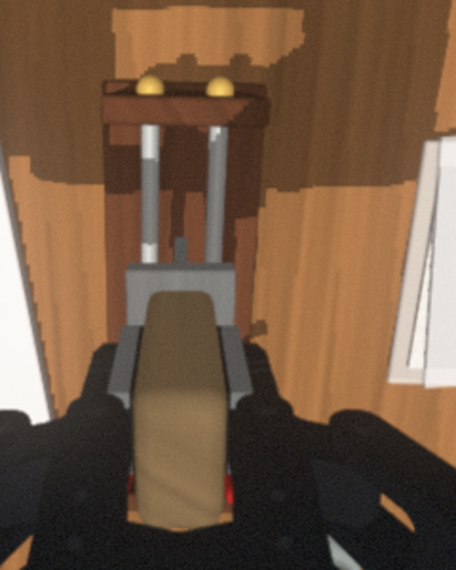

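Blade (180,245) is centred between the rods (149 and 214). Lower and release.

```bash
python3 -m creep '[[[1,0,0.7,20,0],[1,0,0,20,0],[1,0,0,20,0],[1,0,0,10,0],[1,0,0,4,0],[1,0,0,1,0],[1,0,0,0,0],[1,0,0,0,0]]]'
```

```text
time_s: 16.9
tcp_pos: [0.6723, 0.0665, 0.1144]
tool_rot: [[-0.021, 1.0, 0.003], [1.0, 0.021, 0.0], [0.0, 0.003, -1.0]]
contact_force: [0.0, 0.8, -1.4]
width: 0.227
gripper_force: 59.8
```

```bash
python3 -m creep '[[[1,0,0,2,0],[1,0,0,1,0],[1,0,0,0,0],[-1,0,0,0,0],[-1,0,0,0,0],[-1,0,0,0,0],[-1,0,0,0,0],[-1,0,0,0,0],[-1,0,0,0,0]]]'
python3 -m creep '[[[-1,0,0,-15,0],[-1,0,0,-30,0],[-1,0,0,-40,0],[-1,0,0,-40,0],[-1,-38,-14,-10,0],[-1,-38,-14,-10,0],[-1,-38,-14,-10,0],[-1,-38,-14,-10,0],[-1,-38,-14,-10,0],[-1,-38,-14,-10,0],[-1,-38,-14,-10,0]]]'
python3 -m creep '[[[-1,-38,-14,-10,0],[-1,-38,-14,-10,0],[-1,-38,-14,-10,0],[-1,-36,-14,-10,0],[-1,0,0,0,0],[-1,0,0,0,0],[-1,0,0,0,0]]]'
python3 - <<'E'
from h import *
C=read_camera("wrist"); save(C,"k.png",s=1.55)
np.save("C.npy",C,allow_pickle=True)
s=get_state();print(s["tcp_pos"],s["contact_force"],s["width"])
E
```

```text
time_s: 17.8
tcp_pos: [0.6715, 0.0665, 0.1097]
tool_rot: [[-0.021, 1.0, -0.0], [1.0, 0.021, 0.0], [0.0, -0.0, -1.0]]
contact_force: [-0.7, -0.4, 0.4]
width: 0.998
gripper_force: 0.0
time_s: 18.9
tcp_pos: [0.5783, -0.2029, 0.307]
tool_rot: [[-0.021, 1.0, 0.002], [1.0, 0.021, -0.001], [-0.001, 0.002, -1.0]]
contact_force: [0.6, -0.1, 0.1]
width: 1.004
gripper_force: 0.0
time_s: 19.6
tcp_pos: [0.5265, -0.3518, 0.3453]
tool_rot: [[-0.022, 1.0, 0.001], [1.0, 0.022, 0.0], [0.0, 0.001, -1.0]]
contact_force: [-0.4, 0.9, -0.3]
width: 0.994
gripper_force: 0.0
[ 0.52667929 -0.35150054  0.34502881] [ 0.07140562 -0.6302149  -0.25113408] 0.9962277323186532
```

View pics/k.png

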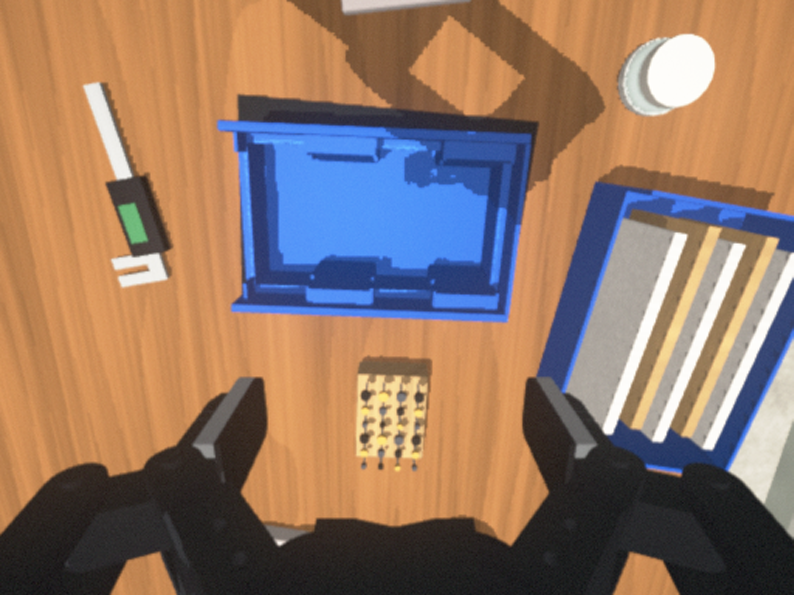

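```bash
cat > bin.py <<'E'
from h import *
import sys
def binpose(C,f,ps,z0):
    P=np.array([px2w(C,f(p),z0+.095)[:2] for p in ps]); e=np.linalg.norm(np.roll(P,-1,0)-P,axis=1)*1e3
    ax=P[1]+P[2]-P[0]-P[3]; print("corners",np.round(P,4).tolist(),"c",np.round(P.mean(0),4),"edges",np.round(e,1),"yaw",round(float(np.degrees(np.arctan2(ax[1],ax[0]))),2))
E
python3 - <<'E'
from bin import *
C=np.load("C.npy",allow_pickle=True).item()
f=lambda p:(p[0]/1.55,p[1]/1.55)
binpose(C,f,[(219,122),(537,122),(508,321),(233,310)],.003)
# inner floor at z=.007
P=[px2w(C,f(p),.007)[:2] for p in [(276,143),(492,143),(485,262),(276,270)]]; print(np.round(P,4),np.mean(P,0))
E
```

```text
corners [[0.3832, -0.2537], [0.6384, -0.2478], [0.6325, -0.4193], [0.3802, -0.4142]] c [ 0.5086 -0.3337] edges [255.3 171.5 252.4 160.6] yaw 0.09
[[ 0.4051 -0.2678]
 [ 0.6226 -0.2628]
 [ 0.6261 -0.3859]
 [ 0.3973 -0.4001]] [ 0.51280087 -0.32916126]
```

```bash
cat >> bin.py <<'E'
from scipy.optimize import least_squares
def fitbin(C,xy,yaw,z0,flip=0,lo=60):
    """fit rim rectangle long sides (254 x 164) from blue mask extremes per column (image-right=+x cameras)"""
    im=C["img"].astype(int); m=((im[:,:,2]>1.5*im[:,:,0]+15)&(im[:,:,2]>lo)).astype(np.uint8)
    R=lambda a:np.array([[np.cos(a),-np.sin(a)],[np.sin(a),np.cos(a)]])
    c0=np.array(xy); rect=lambda p:np.array([np.r_[p[:2]+R(p[2])@np.array(d),z0+.095] for d in ((-.127,.082),(.127,.082),(.127,-.082),(-.127,-.082))])
    q0=np.array([w2px(C,w) for w in rect([*xy,yaw])])
    def edge(a,b,n=40):
        pts=[]; nrm=np.array([-(b-a)[1],(b-a)[0]]);nrm/=np.linalg.norm(nrm); cen=q0.mean(0)
        if nrm@((a+b)/2-cen)<0:nrm=-nrm
        for t in np.linspace(.08,.92,n):
            s=a+t*(b-a)
            for k in np.arange(14,-16,-.5):
                u,v=np.round(s+k*nrm).astype(int)
                if 0<=u<512 and 0<=v<384 and m[v,u]: pts.append(s+k*nrm);break
        return np.array(pts)
    E=[edge(q0[i],q0[(i+1)%4]) for i in (0,1,2)]  # +y side, back(+x), -y side
    def res(p):
        q=np.array([w2px(C,w) for w in rect(p)]); r=[]
        for pts,i in zip(E,(0,1,2)):
            a,b=q[i],q[(i+1)%4]; n=np.array([-(b-a)[1],(b-a)[0]]);n/=np.linalg.norm(n); r.append((pts-a)@n)
        return np.concatenate(r)
    s=least_squares(res,[*xy,yaw],loss="soft_l1"); p=s.x
    print("fit xy",np.round(p[:2],4),"yaw deg",round(np.degrees(p[2]),2),"n",[len(e) for e in E],"rms px per side",[round(float(np.sqrt(np.mean(r**2))),2) for r in np.split(res(p),np.cumsum([len(e) for e in E])[:2])])
    return p
E
python3 - <<'E'
from bin import *
C=np.load("C.npy",allow_pickle=True).item()
fitbin(C,[.509,-.333],0,.003)
fitbin(C,[.507,-.335],.02,.003)
E
```

```text
fit xy [ 0.5061 -0.3353] yaw deg -1.18 n [40, 40, 40] rms px per side [0.47, 0.38, 0.51]
fit xy [ 0.5061 -0.3353] yaw deg -1.19 n [40, 40, 40] rms px per side [0.48, 0.37, 0.49]
```

```bash
python3 -m creep '[[[-1,44.8,-0.6,0,0],[-1,44.8,-0.6,0,0],[-1,44.8,-0.6,0,0],[-1,44.8,-0.6,0,0],[-1,44.8,-0.6,0,0],[-1,44.8,-0.6,0,0],[-1,44.8,-0.6,0,0],[-1,44.4,-0.6,0,0],[-1,0,0,40,-0.1],[-1,0,0,45,0],[-1,0,0,45,0],[-1,0,0,45,0]]]'
python3 -m creep '[[[-1,0,0,0,0],[-1,0,0,0,0],[-1,0,0,0,0]]]'
```

```text
time_s: 20.85
tcp_pos: [0.5134, 0.007, 0.1684]
tool_rot: [[-0.124, 0.992, 0.001], [0.992, 0.124, 0.0], [0.0, 0.001, -1.0]]
contact_force: [1.2, -0.0, 0.1]
width: 0.996
gripper_force: 0.0
time_s: 21.15
tcp_pos: [0.5162, 0.0054, 0.1739]
tool_rot: [[-0.122, 0.993, 0.007], [0.993, 0.122, -0.001], [-0.001, 0.007, -1.0]]
contact_force: [-0.4, 0.3, 0.6]
width: 1.003
gripper_force: 0.0
```

```bash
python3 -m creep '[[[-1,0,-1,40,0],[-1,0,0,40,0],[-1,0,0,34,0],[-1,0,0,0,0],[-1,0,0,0,0],[1,0,0,0,0],[1,0,0,0,0],[1,0,0,0,0],[1,0,0,0,0],[1,0,0,0,0],[1,0,0,0,0],[1,0,0,0,0]]]'; python3 -m creep '[[[1,0,0,0,0],[1,0,0,0,0],[1,0,0,-10,0],[1,0,0,0,0],[1,0,0,0,0]]]'
```

```text
time_s: 22.35
tcp_pos: [0.5142, 0.0049, 0.0575]
tool_rot: [[-0.121, 0.993, 0.003], [0.993, 0.121, -0.0], [-0.001, 0.003, -1.0]]
contact_force: [1.3, -0.2, 5.8]
width: 0.413
gripper_force: 61.7
time_s: 22.85
tcp_pos: [0.5124, 0.0051, 0.0652]
tool_rot: [[-0.121, 0.993, -0.001], [0.993, 0.121, 0.0], [0.0, -0.001, -1.0]]
contact_force: [0.6, 0.7, -3.2]
width: 0.413
gripper_force: 60.7
```

```bash
python3 -m creep '[[[1,0,0,-35,0],[1,0,0,-45,0],[1,0,0,-45,0],[1,0,0,0,0.142],[1,-42.5,5.7,0,0],[1,-42.5,5.7,0,0],[1,-42.5,5.7,0,0],[1,-42.5,5.7,0,0],[1,-42.5,5.7,0,0],[1,-42.5,5.7,0,0],[1,-42.5,5.7,0,0],[1,-42.5,5.7,0,0]]]'; python3 -m creep '[[[1,0,0,0,0],[1,0,0,0,0],[1,0,0,0,0],[1,0,0,0,0]]]'
python3 - <<'E'
from bin import *
C=read_camera("wrist"); save(C,"l.png",s=1.2)
fitbin(C,[.506,-.3353],-.02,.003)
for i in range(3): s=get_state();print(s["tcp_pos"],s["width"])
A=read_camera("scene"); fA=[d for d in regions_of("bin_mat_center",A)]
for d in fA: print(d["conf"],d["at"],d["region"].sum())
E
```

```text
time_s: 24.05
tcp_pos: [0.5509, -0.3372, 0.1891]
tool_rot: [[0.021, 1.0, -0.002], [1.0, -0.021, 0.002], [0.002, -0.002, -1.0]]
contact_force: [1.3, 0.5, -3.1]
width: 0.416
gripper_force: 61.4
time_s: 24.45
tcp_pos: [0.5515, -0.3344, 0.1906]
tool_rot: [[0.019, 1.0, -0.0], [1.0, -0.019, 0.001], [0.001, -0.0, -1.0]]
contact_force: [0.1, 0.1, -4.0]
width: 0.414
gripper_force: 61.4
fit xy [ 0.5058 -0.3356] yaw deg -1.19 n [40, 40, 17] rms px per side [0.53, 0.35, 2.59]
[ 0.55158692 -0.3344151   0.19091042] 0.4164102692593597
[ 0.55158692 -0.3344151   0.19091042] 0.4164102692593597
[ 0.55158692 -0.3344151   0.19091042] 0.4164102692593597
0.75 [165.1, 200.5] 2235
```

View pics/l.png

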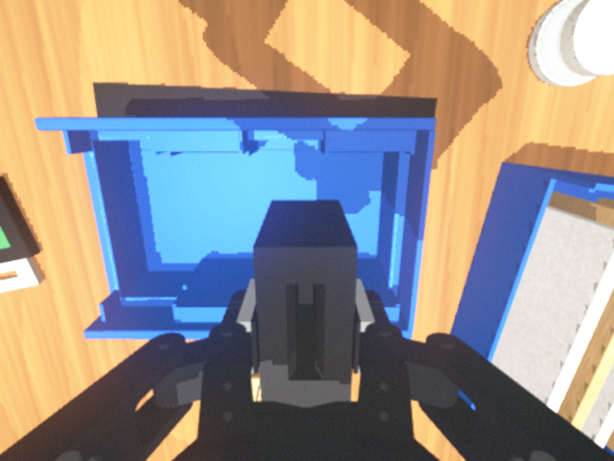

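The bin hasn't moved and the mould hangs upright above its back half. Lower it.

```bash
python3 -m creep '[[[1,-1,0,40,0],[1,0,0,40,0],[1,0,0,30,0],[1,0,0,15,0],[1,0,0,8,0],[1,0,0,3,0],[1,0,0,0,0],[1,0,0,0,0]]]'; python3 -m creep '[[[1,0,0,1.5,0],[1,0,0,1.5,0],[1,0,0,0,0],[1,0,0,0,0]]]'
```

```text
time_s: 25.4
tcp_pos: [0.5526, -0.3377, 0.0571]
tool_rot: [[0.021, 1.0, 0.003], [1.0, -0.021, -0.002], [-0.002, 0.003, -1.0]]
contact_force: [0.1, -1.0, -3.4]
width: 0.412
gripper_force: 61.3
time_s: 25.8
tcp_pos: [0.5519, -0.3373, 0.0526]
tool_rot: [[0.021, 1.0, 0.001], [1.0, -0.021, -0.001], [-0.001, 0.001, -1.0]]
contact_force: [0.7, 0.2, -1.9]
width: 0.412
gripper_force: 61.7
```

```bash
python3 -m creep '[[[1,0,0,1.5,0],[1,0,0,0,0],[1,0,0,0,0]]]'; python3 -m creep '[[[-0.4,0,0,0,0],[-0.4,0,0,0,0],[-0.4,0,0,0,0],[-0.4,0,0,0,0],[-0.4,0,0,-15,0],[-0.4,0,0,-40,0],[-0.4,0,0,-40,0],[-0.4,0,0,-45,0]]]'
python3 -m creep '[[[-1,41,-6,0,0],[-1,41,-6,0,0],[-1,41,-6,0,0],[-1,41,-6,0,0],[-1,41,-6,0,0],[-1,41,-6,0,0],[-1,0,0,0,-0.142],[-1,0,0,0,0],[-1,0,0,0,0],[-1,0,0,0,0]]]'
python3 - <<'E'
from h import *
C=read_camera("wrist"); 
np.save("C.npy",C,allow_pickle=True)
s=get_state();print(s["tcp_pos"],[np.round(w2px(C,p)) for p in ([.5208,-.0908,.082],[.506+.046,-.337,.077])])
save(C,"m.png",(120,60,400,384),1.6)
E
```

```text
time_s: 26.1
tcp_pos: [0.5519, -0.3373, 0.0526]
tool_rot: [[0.021, 1.0, 0.002], [1.0, -0.021, -0.001], [-0.001, 0.002, -1.0]]
contact_force: [-1.9, 1.1, 4.6]
width: 0.416
gripper_force: 62.5
time_s: 26.9
tcp_pos: [0.551, -0.3365, 0.1919]
tool_rot: [[0.021, 1.0, -0.001], [1.0, -0.021, 0.001], [0.001, -0.001, -1.0]]
contact_force: [1.5, 0.2, 0.5]
width: 0.703
gripper_force: 0.0
time_s: 27.9
tcp_pos: [0.5207, -0.091, 0.1907]
tool_rot: [[-0.118, 0.993, 0.001], [0.993, 0.118, -0.0], [-0.0, 0.001, -1.0]]
contact_force: [-0.5, 0.1, -0.1]
width: 1.006
gripper_force: 0.0
[ 0.52068262 -0.09102318  0.1904934 ] [array([255., 191.]), array([256., 390.])]
```

View pics/m.png

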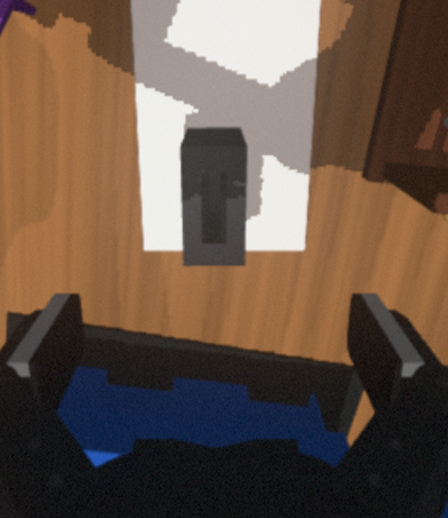

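Mould B is where expected (slot at crop (214,207)). Descend and grip.

```bash
python3 -m creep '[[[-1,0,-0.7,45,0],[-1,0,0,45,0],[-1,0,0,44,0],[-1,0,0,0,0],[-1,0,0,0,0],[1,0,0,0,0],[1,0,0,0,0],[1,0,0,0,0],[1,0,0,0,0],[1,0,0,0,0],[1,0,0,0,0],[1,0,0,0,0]]]'; python3 -m creep '[[[1,0,0,0,0],[1,0,0,0,0],[1,0,0,-10,0],[1,0,0,0,0],[1,0,0,0,0]]]'
```

```text
time_s: 29.15
tcp_pos: [0.5208, -0.0906, 0.0584]
tool_rot: [[-0.121, 0.993, 0.003], [0.993, 0.121, -0.001], [-0.001, 0.003, -1.0]]
contact_force: [-2.1, -0.7, 4.7]
width: 0.418
gripper_force: 60.7
time_s: 29.65
tcp_pos: [0.5197, -0.0901, 0.0661]
tool_rot: [[-0.121, 0.993, -0.0], [0.993, 0.121, 0.0], [0.0, -0.0, -1.0]]
contact_force: [0.8, -0.5, -4.2]
width: 0.415
gripper_force: 60.5
```

```bash
python3 -m creep '[[[1,0,0,-35,0],[1,0,0,-45,0],[1,0,0,-45,0],[1,0,0,0,0.142],[1,-40.9,-9.2,0,0],[1,-40.9,-9.2,0,0],[1,-40.9,-9.2,0,0],[1,-40.9,-9.2,0,0],[1,-40.9,-9.2,0,0],[1,-40.9,-9.2,0,0],[1,0,0,0,0],[1,0,0,0,0]]]'; python3 -m creep '[[[1,0,0,0,0],[1,0,0,0,0]]]'
python3 - <<'E'
from bin import *
C=read_camera("wrist"); 
fitbin(C,[.506,-.3353],-.02,.003)
s=get_state();print(s["tcp_pos"],s["width"])
E
```

```text
time_s: 30.85
tcp_pos: [0.4588, -0.3348, 0.1899]
tool_rot: [[0.023, 1.0, -0.002], [1.0, -0.023, 0.003], [0.003, -0.002, -1.0]]
contact_force: [-1.0, 0.8, -4.7]
width: 0.416
gripper_force: 61.2
time_s: 31.05
tcp_pos: [0.4599, -0.3331, 0.191]
tool_rot: [[0.019, 1.0, -0.0], [1.0, -0.019, 0.001], [0.001, -0.0, -1.0]]
contact_force: [0.5, -0.6, -4.6]
width: 0.412
gripper_force: 61.2
fit xy [ 0.5073 -0.3359] yaw deg -0.76 n [40, 40, 17] rms px per side [0.69, 8.3, 3.71]
[ 0.45995596 -0.33315886  0.1911725 ] 0.4113033748155759
```

```bash
python3 -m creep '[[[1,-1,0,40,0],[1,0,0,40,0],[1,0,0,30,0],[1,0,0,15,0],[1,0,0,8,0],[1,0,0,3,0],[1,0,0,0,0],[1,0,0,0,0]]]'; python3 -m creep '[[[1,0,0,1.5,0],[1,0,0,1.5,0],[1,0,0,0,0],[1,0,0,0,0]]]';python3 -m creep '[[[1,0,0,1,0],[1,0,0,0,0],[1,0,0,0,0]]]'
```

```text
time_s: 31.9
tcp_pos: [0.4606, -0.3363, 0.0573]
tool_rot: [[0.021, 1.0, 0.003], [1.0, -0.021, -0.002], [-0.002, 0.003, -1.0]]
contact_force: [-0.0, 0.3, -3.1]
width: 0.412
gripper_force: 61.2
time_s: 32.3
tcp_pos: [0.46, -0.3359, 0.0534]
tool_rot: [[0.021, 1.0, 0.002], [1.0, -0.021, -0.001], [-0.001, 0.002, -1.0]]
contact_force: [-0.4, 0.0, 0.8]
width: 0.412
gripper_force: 61.8
time_s: 32.6
tcp_pos: [0.46, -0.336, 0.0534]
tool_rot: [[0.021, 1.0, 0.002], [1.0, -0.021, -0.002], [-0.002, 0.002, -1.0]]
contact_force: [-1.5, 2.0, 6.1]
width: 0.411
gripper_force: 62.5
```

```bash
python3 -m creep '[[[-0.4,0,0,0,0],[-0.4,0,0,0,0],[-0.4,0,0,0,0],[-0.4,0,0,0,0],[-0.4,0,0,-15,0],[-0.4,0,0,-35,0],[-0.4,0,0,-45,0],[-0.4,0,0,-50,0],[-0.4,0,0,-50,0],[-0.4,0,0,-50,0],[-0.4,0,0,-50,0]]]'
python3 - <<'E'
from bin import *
C=read_camera("wrist"); save(C,"n.png",(60,40,440,300),1.5)
fitbin(C,[.506,-.3353],-.02,.003)
E
python3 -m creep '[[[-1,45.8,3.5,0,0],[-1,45.8,3.5,0,0],[-1,45.8,3.5,0,0],[-1,45.8,3.5,0,0],[-1,45.8,3.5,0,0],[-1,45.8,3.5,0,0],[-1,45.8,3.5,0,0],[-1,45.8,3.5,0,0],[-1,45.8,3.5,0,0],[-1,45.8,3.5,0,0],[-1,45.8,3.5,0,0],[-1,45.8,3.5,0,0]]]'
python3 -m creep '[[[-1,45.8,3.5,0,0],[-1,45.8,3.5,0,0],[-1,45.8,3.5,0,0],[-1,0,0,0,0],[-1,0,0,0,0],[-1,0,0,0,0],[-1,0,0,0,0]]]'
python3 - <<'E'
from bin import *
C=read_camera("wrist"); save(C,"o.png",s=1.5)
np.save("C.npy",C,allow_pickle=True)
print(get_state()["tcp_pos"],get_state()["tool_rot"])
for d in regions_of("bin_free_center",C): print(d["conf"],d["at"],px2w(C,d["at"],.05))
E
```

```text
time_s: 33.7
tcp_pos: [0.4591, -0.335, 0.3499]
tool_rot: [[0.021, 1.0, 0.002], [1.0, -0.021, -0.001], [-0.001, 0.002, -1.0]]
contact_force: [0.1, -1.2, -0.0]
width: 0.7
gripper_force: 0.0
fit xy [ 0.5068 -0.3357] yaw deg -1.32 n [40, 40, 40] rms px per side [0.37, 0.37, 0.16]
time_s: 34.95
tcp_pos: [0.5127, 0.2151, 0.3475]
tool_rot: [[0.021, 1.0, 0.002], [1.0, -0.021, 0.001], [0.001, 0.002, -1.0]]
contact_force: [-0.2, -0.3, 0.1]
width: 0.998
gripper_force: 0.0
time_s: 35.65
tcp_pos: [0.5266, 0.3489, 0.3475]
tool_rot: [[0.023, 1.0, 0.001], [1.0, -0.023, 0.001], [0.001, 0.001, -1.0]]
contact_force: [-0.2, -0.5, -0.0]
width: 0.997
gripper_force: 0.0
[0.5266138  0.34888049 0.34750863] [[ 2.29469581e-02  9.99735574e-01  1.48966525e-03]
 [ 9.99736414e-01 -2.29480203e-02  6.99942929e-04]
 [ 7.33942715e-04  1.47321104e-03 -9.99998645e-01]]
0.79 [255.9, 154.9] [0.52869378 0.34467227 0.05      ]
```

View pics/n.png

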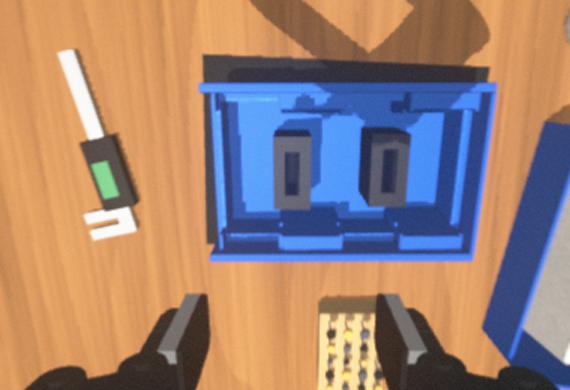

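View pics/o.png

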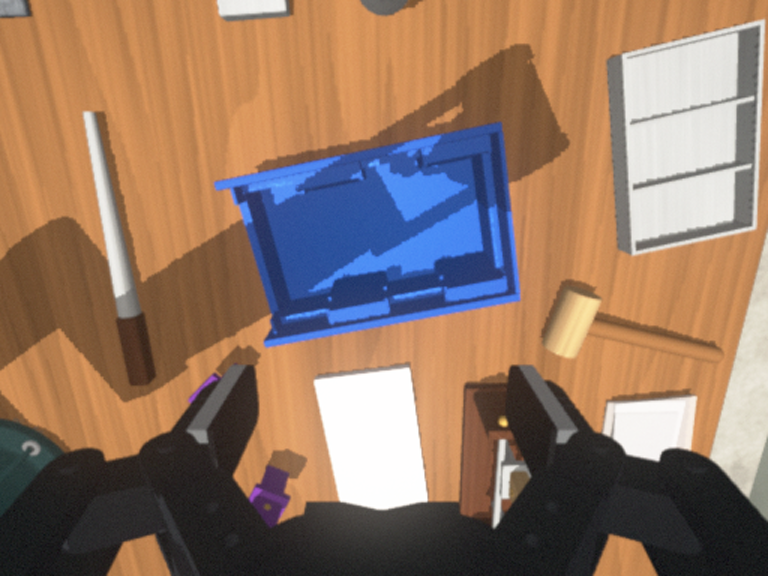

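Both moulds stand upright in the mat bin at crop (292,170) and (385,168). The free bin faces the same way (low front to -x), yawed about +10°. I'll fit its pose.

Run:
```python
from bin import *
C=np.load("C.npy",allow_pickle=True).item()
p=fitbin(C,[.525,.353],.15,0); p=fitbin(C,p[:2],p[2],0)
a=p[2];R=np.array([[np.cos(a),-np.sin(a)],[np.sin(a),np.cos(a)]])
for n,s in(("l",1),("r",-1)): print(n,p[:2]+R@[.0295,s*.078])
```

```text
fit xy [0.5178 0.3434] yaw deg 10.03 n [40, 40, 40] rms px per side [0.67, 0.4, 0.84]
fit xy [0.5178 0.3435] yaw deg 10.07 n [40, 40, 40] rms px per side [0.69, 0.41, 0.85]
l [0.53322567 0.4254477 ]
r [0.56049342 0.2718493 ]
```

```bash
python3 -m creep '[[[-1,-38.2,17.8,0,0],[-1,-38.2,17.8,0,0],[-1,0,0,0,-0.15],[-1,0,0,0,-0.15],[-1,0,0,0,-0.15],[-1,0,0,0,-0.15],[-1,0,0,0,-0.15],[-1,0,0,0,-0.15],[-1,0,0,0,-0.15],[-1,0,0,0,-0.15],[-1,0,0,0,-0.15],[-1,0,0,0,-0.15]]]'
python3 -m creep '[[[-1,0,0,0,-0.15],[-1,0,0,0,-0.118],[-1,0,0,45,0],[-1,0,0,45,0],[-1,0,0,45,0],[-1,0,0,0,0],[-1,0,0,0,0],[-1,0,0,0,0]]]'
python3 - <<'E'
from h import *
C=read_camera("wrist"); save(C,"p.png",(80,60,450,384),1.5); np.save("C.npy",C,allow_pickle=True)
s=get_state();T=s["tcp_pos"];R=s["tool_rot"];print(T,np.degrees(np.arctan2(R[1,0],R[0,0])))
g=lambda p:np.round((np.array(w2px(C,p))-[80,60])*1.5)
print(g([.5605,.2718,.095]),R.T@(np.array([.5605,.2718,.095])-T)*1e3)
E
```

```text
time_s: 36.95
tcp_pos: [0.5604, 0.2722, 0.3469]
tool_rot: [[-0.996, 0.087, 0.001], [0.087, 0.996, 0.0], [-0.001, 0.0, -1.0]]
contact_force: [-0.5, 0.3, 0.2]
width: 0.999
gripper_force: 0.0
time_s: 37.75
tcp_pos: [0.5625, 0.2736, 0.2163]
tool_rot: [[-0.985, -0.175, 0.008], [-0.175, 0.985, 0.003], [-0.008, 0.002, -1.0]]
contact_force: [0.2, -0.2, 1.0]
width: 1.0
gripper_force: 0.0
[0.56271987 0.27379504 0.21685116] -169.92809312184121
[257. 184.] [  3.653344    -1.79920757 121.81966298]
```

View pics/p.png

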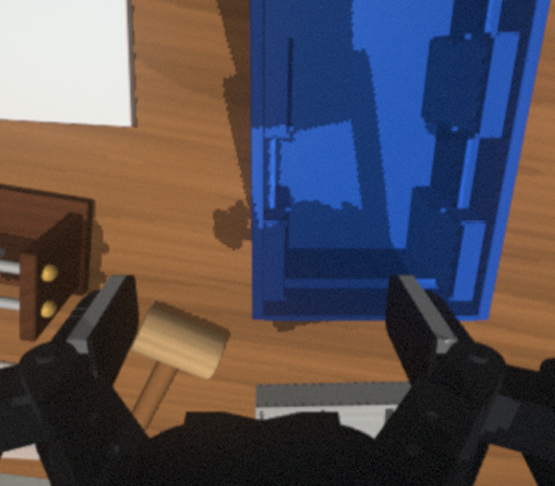

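The left rim band at crop (256,184) matches the predicted grasp point, between the ledges. Descend and pinch.

```bash
python3 -m creep '[[[-1,1,-1,40,0],[-1,0,0,40,0],[-1,0,0,35,0],[-1,0,0,20,0],[-1,0,0,8,0],[-1,0,0,0,0],[-1,0,0,0,0]]]'
python3 -m creep '[[[1,0,0,0,0],[1,0,0,0,0],[1,0,0,0,0],[1,0,0,0,0],[1,0,0,0,0],[1,0,0,0,0],[1,0,0,0,0],[1,0,0,0,0],[1,0,0,0,0],[1,0,0,0,0]]]'
```

```text
time_s: 38.5
tcp_pos: [0.5616, 0.2728, 0.0715]
tool_rot: [[-0.985, -0.175, 0.005], [-0.175, 0.985, 0.002], [-0.005, 0.001, -1.0]]
contact_force: [0.2, 0.2, -0.1]
width: 1.001
gripper_force: 0.0
time_s: 39.5
tcp_pos: [0.5598, 0.2718, 0.0685]
tool_rot: [[-0.985, -0.175, 0.0], [-0.175, 0.985, -0.0], [-0.0, -0.0, -1.0]]
contact_force: [0.2, -1.8, 3.1]
width: 0.083
gripper_force: 59.5
```

```bash
python3 -m creep '[[[1,0,0,-10,0],[1,0,0,-30,0],[1,0,0,-40,0],[1,0,0,-40,0],[1,0,0,-45,0],[1,0,0,-45,0],[1,0,0,0,0],[1,0,0,0,0]]]'
cat > chk.py <<'E'
from h import *
from pathlib import Path
def match(now,box=(110,145,215,245)):
    ref=cv2.resize(cv2.imread("pics/a.png"),(512,384),interpolation=cv2.INTER_AREA)
    x0,y0,x1,y1=box; t=ref[y0:y1,x0:x1]; im=np.ascontiguousarray(now["img"][:,:,::-1])
    r=cv2.matchTemplate(im,t,cv2.TM_CCOEFF_NORMED); _,v,_,l=cv2.minMaxLoc(r); return v,(l[0]-x0,l[1]-y0)
E
python3 - <<'E'
from chk import *
A=read_camera("scene"); np.save("S0.npy",A,allow_pickle=True)
print("matbin",match(A,(125,160,192,232)))
for d in regions_of("bin_mat_center",A): print(d["conf"],d["at"],d["region"].sum())
s=get_state();print(s["tcp_pos"],s["width"],s["contact_force"])
E
```

```text
time_s: 40.3
tcp_pos: [0.5598, 0.2724, 0.2798]
tool_rot: [[-0.984, -0.176, 0.003], [-0.176, 0.984, 0.001], [-0.003, 0.001, -1.0]]
contact_force: [0.4, -0.5, -3.1]
width: 0.084
gripper_force: 58.7
matbin (0.7664780616760254, (0, 0))
0.7 [154.7, 194.7] 1864
0.31 [257.4, 242.7] 226
[0.55868934 0.27187823 0.27559591] 0.08391864192472594 [ 6.27838189e-01  2.39356711e-03 -3.39861992e+00]
```

```bash
python3 -m creep '[[[1,0,0,0,0.12],[1,0,0,0,0.12],[1,0,0,0,0.12],[1,0,0,0,0.12],[1,0,0,0,0.12],[1,0,0,0,0.12],[1,0,0,0,0.12],[1,0,0,0,0.12],[1,0,0,0,0.12],[1,0,0,0,0.12],[1,0,0,0,0.12],[1,0,0,0,0.12]]]'
python3 -m creep '[[[1,0,0,0,0.12],[1,0,0,0,0.12],[1,0,0,0,0.12],[1,0,0,0,0.12],[1,0,0,0,0.12],[1,0,0,0,0.12],[1,0,0,0,0.12],[1,0,0,0,0.12],[1,0,0,0,0.12],[1,0,0,0,0.12],[1,0,0,0,0.12],[1,0,0,0,0.12]]]'
python3 -m creep '[[[1,0,0,0,0.12],[1,0,0,0,0.12],[1,0,0,0,0.12],[1,0,0,0,0.1],[1,0,0,0,0],[1,0,0,0,0]]]'
python3 -m creep '[[[1,-4.9,37.9,0,0],[1,-4.9,37.9,0,0],[1,-4.9,37.9,0,0],[1,-4.9,37.9,0,0],[1,-4.9,37.9,0,0],[1,-4.9,37.9,0,0],[1,-4.9,37.9,0,0],[1,0,0,0,0],[1,0,0,0,0]]]'
```

```text
time_s: 41.6
tcp_pos: [0.5583, 0.2717, 0.2743]
tool_rot: [[-0.298, 0.955, -0.007], [0.955, 0.298, -0.002], [0.0, -0.008, -1.0]]
contact_force: [0.2, 0.1, -2.3]
width: 0.086
gripper_force: 58.8
time_s: 42.8
tcp_pos: [0.5584, 0.272, 0.2744]
tool_rot: [[0.908, 0.42, -0.007], [0.42, -0.908, -0.001], [-0.007, -0.002, -1.0]]
contact_force: [-0.3, -0.2, -3.0]
width: 0.084
gripper_force: 58.8
time_s: 43.4
tcp_pos: [0.5589, 0.272, 0.2759]
tool_rot: [[1.0, -0.02, -0.004], [-0.02, -1.0, -0.001], [-0.004, 0.001, -1.0]]
contact_force: [0.1, 0.9, -2.7]
width: 0.086
gripper_force: 58.8
time_s: 44.3
tcp_pos: [0.519, 0.007, 0.2777]
tool_rot: [[1.0, -0.023, -0.001], [-0.023, -1.0, 0.001], [-0.001, -0.001, -1.0]]
contact_force: [0.5, 0.6, -2.2]
width: 0.085
gripper_force: 59.3
```

Run:
```python
from chk import *
A=read_camera("scene")
S=np.load("S0.npy",allow_pickle=True).item()
t=np.ascontiguousarray(S["img"][160:232,125:192]); im=np.ascontiguousarray(A["img"])
r=cv2.matchTemplate(im,t,cv2.TM_CCOEFF_NORMED);_,v,_,l=cv2.minMaxLoc(r);print(v,l)
s=get_state();print(s["tcp_pos"],s["width"],s["contact_force"],s["tool_rot"][:,0])
# held bin plane in wrist camera: rim plane at TCP+.0265
C=read_camera("wrist"); np.save("C.npy",C,allow_pickle=True)
T=s["tcp_pos"]; z0=T[2]-.0685
a=np.arctan2(-s["tool_rot"][1,0],-s["tool_rot"][0,0]); R=np.array([[np.cos(a),-np.sin(a)],[np.sin(a),np.cos(a)]])
c=T[:2]-R@[.0288,-.078]; print("expected held centre",c,np.degrees(a))
im=C["img"].astype(int); m=((im[:,:,2]>1.5*im[:,:,0]+15)&(im[:,:,2]>50)).astype(np.uint8)
g=[w2px(C,[*(c+R@d),z0+.095]) for d in np.array([(-.127,.082),(.127,.082),(.127,-.082),(-.127,-.082)])]
print(np.round(g)); n,_,st,_=cv2.connectedComponentsWithStats(m); print(st[st[:,4]>1500])
```

```text
0.9916286468505859 (125, 160)
[0.51920847 0.00786959 0.27778938] 0.0849137451169456 [-0.23154463  0.30780775 -2.76939473] [ 9.99767575e-01 -2.15377707e-02 -9.59269505e-04]
expected held centre [ 0.54632184 -0.0707326 ] 178.76588064446537
[[ 838. -198.]
 [ 547.  435.]
 [ 248.  434.]
 [ 243. -198.]]
[[     0      0    508    384 112605]
 [   243      0    269    384  83790]]
```

```bash
python3 -m creep '[[[1,-4.8,37.9,0,0],[1,-4.8,37.9,0,0],[1,-4.8,37.9,0,0],[1,-4.8,37.9,0,0],[1,-4.8,37.9,0,0],[1,-4.8,37.9,0,0],[1,-4.8,37.9,0,0],[1,0,0,30,0],[1,0,0,30,0],[1,0,0,24,0],[1,0,0,0,0],[1,0,0,0,0]]]'
python3 -m creep '[[[1,0,0,0,0],[1,0,0,0,0]]]'
cat > held.py <<'E'
from h import *
# compare held bin and mat bin in scene/side: score blue-mask model projection over (dx,dy,tilt)
s=get_state();T=s["tcp_pos"];R=s["tool_rot"];print(T,s["contact_force"],s["width"],np.round(R[:,0],4))
for nm in ("scene","side"):
    A=read_camera(nm); np.save(nm+".npy",A,allow_pickle=True)
    im=A["img"].astype(int); m=((im[:,:,2]>1.5*im[:,:,0]+15)&(im[:,:,2]>50)).astype(np.uint8)
    n,_,st,ce=cv2.connectedComponentsWithStats(m); print(nm,st[(st[:,4]>300)].tolist())
E
python3 held.py
```

```text
time_s: 45.6
tcp_pos: [0.4804, -0.256, 0.1942]
tool_rot: [[1.0, -0.02, -0.001], [-0.02, -1.0, 0.001], [-0.001, -0.001, -1.0]]
contact_force: [1.6, 0.8, -2.3]
width: 0.083
gripper_force: 59.7
time_s: 45.8
tcp_pos: [0.4811, -0.2572, 0.1966]
tool_rot: [[1.0, -0.021, 0.003], [-0.021, -1.0, -0.002], [0.003, 0.002, -1.0]]
contact_force: [-0.2, -0.3, -1.3]
width: 0.088
gripper_force: 59.7
[ 0.48107482 -0.25718094  0.19659258] [-0.2415071  -0.28061536 -1.33241458] 0.08755635102022646 [ 0.9998 -0.0213  0.0034]
scene [[0, 0, 512, 384, 181962], [0, 0, 75, 122, 5790], [355, 11, 29, 50, 559], [0, 100, 37, 93, 2013], [122, 140, 69, 90, 3783], [62, 220, 95, 74, 1978]]
side [[0, 0, 512, 384, 189033], [290, 182, 167, 110, 7558]]
```

```bash
python3 -m creep '[[[1,0,0,8,0],[1,0,0,8,0],[1,0,0,6,0],[1,0,0,4,0],[1,0,0,0,0],[1,0,0,0,0]]]'; python3 -m creep '[[[1,0,0,3,0],[1,0,0,3,0],[1,0,0,0,0],[1,0,0,0,0]]]'
```

```text
time_s: 46.5
tcp_pos: [0.4799, -0.2569, 0.1681]
tool_rot: [[1.0, -0.022, -0.0], [-0.022, -1.0, 0.0], [-0.0, -0.0, -1.0]]
contact_force: [1.0, -0.1, -1.4]
width: 0.084
gripper_force: 59.5
time_s: 46.9
tcp_pos: [0.4799, -0.2569, 0.1622]
tool_rot: [[1.0, -0.022, -0.0], [-0.022, -1.0, 0.0], [-0.0, -0.0, -1.0]]
contact_force: [0.0, 0.5, -2.7]
width: 0.084
gripper_force: 59.5
```

```bash
python3 -m creep '[[[1,0,0,2,0],[1,0,0,2,0],[1,0,0,0,0],[1,0,0,0,0]]]'; python3 -m creep '[[[1,0,0,1.5,0],[1,0,0,0,0],[1,0,0,0,0]]]';  python3 -m creep '[[[1,0,0,1,0],[1,0,0,0,0],[1,0,0,0,0]]]'
```

```text
time_s: 47.3
tcp_pos: [0.4799, -0.2569, 0.1582]
tool_rot: [[1.0, -0.022, -0.0], [-0.022, -1.0, 0.0], [-0.0, -0.0, -1.0]]
contact_force: [0.2, 0.2, -2.0]
width: 0.082
gripper_force: 59.7
time_s: 47.6
tcp_pos: [0.4799, -0.2569, 0.1568]
tool_rot: [[1.0, -0.022, -0.0], [-0.022, -1.0, 0.0], [-0.0, -0.0, -1.0]]
contact_force: [0.1, 0.5, -2.7]
width: 0.084
gripper_force: 59.7
time_s: 47.9
tcp_pos: [0.48, -0.257, 0.1559]
tool_rot: [[1.0, -0.022, 0.0], [-0.022, -1.0, 0.0], [0.0, -0.0, -1.0]]
contact_force: [0.8, 0.2, -2.4]
width: 0.082
gripper_force: 59.6
```

```bash
python3 -m creep '[[[1,0,0,1,0],[1,0,0,0,0],[1,0,0,0,0]]]'; python3 -m creep '[[[1,0,0,1,0],[1,0,0,0,0],[1,0,0,0,0]]]'
```

```text
time_s: 48.2
tcp_pos: [0.4801, -0.257, 0.1555]
tool_rot: [[1.0, -0.022, 0.001], [-0.022, -1.0, -0.0], [0.001, 0.0, -1.0]]
contact_force: [-1.2, 1.1, 1.0]
width: 0.082
gripper_force: 60.2
time_s: 48.5
tcp_pos: [0.4801, -0.257, 0.1555]
tool_rot: [[1.0, -0.022, 0.001], [-0.022, -1.0, -0.001], [0.001, 0.001, -1.0]]
contact_force: [-2.5, 2.4, 6.0]
width: 0.086
gripper_force: 61.0
```

```bash
python3 -m creep '[[[1,0,0,-1.5,0],[-1,0,0,0,0],[-1,0,0,0,0],[-1,0,0,0,0],[-1,0,0,0,0],[-1,0,0,0,0],[-1,0,0,0,0],[-1,0,0,-15,0],[-1,0,0,-40,0],[-1,0,0,-45,0],[-1,0,0,-50,0],[-1,0,0,-50,0]]]'
python3 -m creep '[[[-1,6,40,-40,0],[-1,6,39,0,0],[-1,0,0,0,0],[-1,0,0,0,0],[-1,0,0,0,0]]]'
python3 - <<'E'
from bin import *
C=read_camera("wrist"); np.save("C.npy",C,allow_pickle=True); print(get_state()["tcp_pos"])
p=fitbin(C,[.507,-.336],np.pi-.022,.087)
p=fitbin(C,p[:2],p[2],.087)
# lower bin for the mat-bin frame: earlier (.5068,-.3357,-1.3)
c,s=np.cos(-.0227),np.sin(-.0227); d=p[:2]-[.5068,-.3357]; print("rel",c*d[0]+s*d[1],-s*d[0]+c*d[1])
A=read_camera("scene"); S=np.load("S0.npy",allow_pickle=True).item()
def mt(box):
    x0,y0,x1,y1=box; r=cv2.matchTemplate(np.ascontiguousarray(A["img"]),np.ascontiguousarray(S["img"][y0:y1,x0:x1]),cv2.TM_CCOEFF_NORMED);_,v,_,l=cv2.minMaxLoc(r);return v,l[0]-x0,l[1]-y0
print("rack/gauge",mt((212,220,285,268)))
for d in regions_of("gauge_handle",A): print(d["conf"],d["at"])
E
```

```text
time_s: 49.7
tcp_pos: [0.4795, -0.2567, 0.3585]
tool_rot: [[1.0, -0.022, 0.001], [-0.022, -1.0, -0.001], [0.001, 0.001, -1.0]]
contact_force: [1.6, -0.6, 0.7]
width: 1.003
gripper_force: 0.0
time_s: 50.2
tcp_pos: [0.4894, -0.3306, 0.3906]
tool_rot: [[1.0, -0.022, -0.0], [-0.022, -1.0, 0.001], [-0.0, -0.001, -1.0]]
contact_force: [-0.5, 0.4, -1.1]
width: 0.998
gripper_force: 0.0
[ 0.48942149 -0.33038761  0.39076262]
fit xy [ 0.5057 -0.3347] yaw deg 178.67 n [40, 40, 40] rms px per side [0.82, 0.66, 0.85]
fit xy [ 0.5059 -0.3347] yaw deg 178.67 n [40, 40, 40] rms px per side [0.82, 0.67, 0.83]
rel -0.0009275526908649652 0.000957337663782991
rack/gauge (0.9881421327590942, 0, 0)
0.56 [253.5, 177.8]
0.47 [255.7, 241.1]
```

```bash
python3 - <<'E'
from bin import *
C=np.load("C.npy",allow_pickle=True).item()
for z in (.07,.077,.082,.087,.092,.1): print(z); fitbin(C,[.506,-.3347],np.pi-.022,z)
E
python3 -m creep '[[[-1,0,0,0,0],[-1,0,0,0,0],[-1,0,0,0,0],[-1,0,0,0,0],[-1,0,0,0,0]]]'
```

```text
0.07
fit xy [ 0.4962 -0.3348] yaw deg 178.53 n [40, 40, 40] rms px per side [2.49, 0.53, 2.58]
0.077
fit xy [ 0.4999 -0.3347] yaw deg 178.55 n [40, 40, 40] rms px per side [1.23, 0.63, 1.28]
0.082
fit xy [ 0.5031 -0.3347] yaw deg 178.67 n [40, 40, 40] rms px per side [0.36, 0.66, 0.4]
0.087
fit xy [ 0.5056 -0.3347] yaw deg 178.72 n [40, 40, 40] rms px per side [0.82, 0.76, 0.83]
0.092
fit xy [ 0.5084 -0.3347] yaw deg 178.57 n [40, 40, 40] rms px per side [1.84, 0.68, 1.73]
0.1
fit xy [ 0.5127 -0.3347] yaw deg 178.31 n [40, 40, 40] rms px per side [3.54, 0.61, 3.4]
time_s: 50.85
tcp_pos: [0.4895, -0.3313, 0.3904]
tool_rot: [[1.0, -0.022, -0.0], [-0.022, -1.0, 0.0], [-0.0, -0.0, -1.0]]
contact_force: [-0.8, -0.4, 0.3]
width: 0.995
gripper_force: 0.0
```

The best-fit height is about 84 mm, within calibration error of the 87 mm expected for a seat on the ledges. Both sides fit equally well, so the bin is level. Handing in.

```bash
python3 -c "
from station import hand_in
print(hand_in())"
```

```text
the job is handed in; nothing more can be done
None
```

I handed the job in at about 51 s: both moulds present were proved with the gauge, the gauge is back on the rack's rods, the moulds stand in the mat's bin, and the free bin, turned half a turn, sits level on its ledges by the last camera check; the hand-in returned no verdict.

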